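# Expose a sample tube at half shutter

### The job

Take the tall sample tube from the rack, lower it gently (glass: do not drop it) upright and fully home into the tube holder in front of the lamp and let go of it, while the lamp's shutter is still shut. Then slide the sprung shutter by its knob to half of its travel, not well beyond, and finish while holding it there, since it springs shut when released. Leave the short vials, the aluminium collar and the tweezers where they are.

Things in the scene. Friction and masses are not known exactly. Their poses are not given: they have to be found in the camera images.
- tube: the tall sample tube: clear glass cylinder, 25 mm diameter, 100 mm tall overall, the top 20 mm being a black screw cap of the same diameter; a grey strip inside; 60 g. Starts upright in one of the rack's holes. Origin at the centre of its underside, z up along the tube
- vial_a: short vial, like the tube (25 mm diameter, black cap) but only 62 mm tall; stands in another rack hole; leave it. Origin at the centre of its underside
- vial_b: second short vial, the same as the first; leave it. Origin at the centre of its underside
- rack: white plastic block fixed to the bench, 200 mm long (x), 56 mm wide (y), 40 mm high; a row of four blind holes along x at -75, -25, 25 and 75 mm, each 27 mm in diameter, 30 mm deep (floor 10 mm above the bench), chamfered; one is empty. Origin at the centre of its underside
- station: light-ageing station, fixed. Base plate 140 mm wide (y), x -225 to 50 mm, 10 mm thick; ribbed grey lamp house x -215 to -95 mm, 96 mm high; in front of it the upright shutter plate with guides, x -95 to -68, y -41 to 109 mm, 100 mm high, with a round frosted window facing +x to the tube holder. Origin on the bench under the holder's hole; x from lamp to holder, y the way the shutter opens, z up
- holder (a point): centre of the mouth of the tube holder's hole, 44 mm above the bench, in a 50 x 50 mm aluminium block on the base plate. The hole is 27 mm in diameter, chamfered 2 mm, 30 mm deep: a tube fully home has its underside 30 mm below this point, its cap top 70 mm above it
- knob (a point): centre of the shutter's knob, 127 mm above the bench: upright black cylinder, 20 mm diameter, free to grasp from 112 to 142 mm above the bench, clear above the guides. Moves with the shutter from x -75, y 0 mm in the station's frame (shut) to y 60 mm (open). Its pointer runs over a white scale, a mark per 10 mm, the half-way one the longest
- shutter (a joint): travel of the shutter blade along the station's +y, in m: 0 shut (the start, on its stop), 0.060 fully open. A spring pushes it shut: about 3 N to leave the stop, rising by 2.5 N per 10 mm to about 10.5 N at half and 18 N fully open; it returns at once when let go
- collar: loose aluminium ring, 70 mm outside diameter, 26 mm high; leave it. Origin at the centre of its underside
- tweezers: steel tweezers lying on the bench, about 135 mm long, 8 mm high; leave them. Origin under their middle, x along them
Not all that is in view belongs to the job. Leave any pink look-alike of the tube alone.

How it is judged (in metres and radians):
On the way:
1. the tall tube stands upright and fully home in the tube holder, let go, with the shutter still shut (z of tube in the frame of holder below -0.026 m and horizontal distance between tube and holder below 0.005 m and angle between tube's own z axis and vertical below 0.1 rad and contact force between tube and the fingers below 0.1 N and value of joint shutter below 0.005 m), for 0.2 s.
At the end, for the whole second after the job is handed in: Shutter held by the fingers (over 4 N) within 5 mm of half travel (25 to 35 mm open) through the last second; tall tube in the holder, underside within 4 mm of the hole floor, 5 mm of its axis and 0.1 rad of upright, at rest and untouched by the robot (value of joint shutter between 0.025 and 0.035 m and contact force between the fingers and shutter above 4 N and z of tube in the frame of holder below -0.026 m and horizontal distance between tube and holder below 0.005 m and angle between tube's own z axis and vertical below 0.1 rad and linear speed of tube below 0.02 m/s and contact force between tube and the arm below 0.1 N and contact force between tube and the fingers below 0.1 N); the arm keeps its last pose, push and grip.
It fails at once if the shutter is opened well beyond half (more than 42 mm) (value of joint shutter above 0.042 m).
It fails at once if the shutter is opened (more than 8 mm) while the tube is not in the holder (value of joint shutter above 0.008 m and (horizontal distance between tube and holder above 0.01 m or z of tube in the frame of holder above -0.02 m)).
It fails at once if the glass tube is dropped: it falls freely more than 20 mm above its seat (height (world z) of tube above 0.034 m and contact force between tube and anything else below 0.02 N and linear speed of tube above 0.15 m/s).
It fails at once if a short vial is moved by more than 15 mm (distance of any of vial_a, vial_b from where it was at the start of the episode above 0.015 m).
It fails at once if the collar or the tweezers are moved by more than 20 mm (distance of any of collar, tweezers from where it was at the start of the episode above 0.02 m).
It also fails if it takes over 51 s, if anything falls off the work surface, if the arm or the gripper's body presses on something with over 40 N, if the wrist force passes 120 N, or if a joint passes its speed limit or range.

### The arm

A 6-joint arm with a two-finger parallel gripper is mounted at the origin on the work surface. World frame = base frame: x ahead of the robot, y to its left, z up, the work surface at z = 0. Lengths are in m, angles in degrees, forces in N, time in s.
With the tool pointing down it reaches from about 0.325 to 0.775 m from the base axis. Payload 5.5 kg.
Tool frame: the origin (TCP) lies at the centre of the arm's flange, where the gripper is bolted on; the fingertips stand 182 mm ahead of it and the grasp point (between the pads) lies 163 mm ahead of it; z points along the fingers, y is the direction in which the jaws open and shut (so a half turn about z gives the same grasp; the last joint's range is limited). The gripper opens to 88 mm and grips with 3 to 60 N. Pads are 20 mm wide; open, the fingers measure 115 mm over their backs; the gripper's body (75 mm by 178 mm) begins 61 mm behind the grasp point.
Start: joints at [-76.243, 5.22, 70.514, -0, 104.267, -3.249], TCP at [0.175, -0.574, 0.405] pointing down, gripper open.
Joint ranges: [-164.24, 164.24], [-49.07, 125.15], [9.68, 141.18], [-86.29, 266.29], [3.28, 154.24], [-151.56, 151.56]. Speed limits (degrees/s): [147.25, 147.25, 172.46, 180, 180, 180].

### API

Orientations are given as [roll, pitch, yaw] about the fixed x, y, z axes, in that order (R = Rz(yaw) Ry(pitch) Rx(roll)).
In Python, from station import r gives the robot as it stands. The module is installed in compiled form; this text tells all that it offers. Calls block until the motion is done:
- r.reach(position, orientation): joint-space move of the TCP to a pose.
- r.servo_line(position, rotation=None, speed=0.15): straight line of the TCP; rotation=None keeps the orientation; speed is the mean speed in m/s.
- r.move_joints(angles): joint-space move.
- r.let_go() and r.grab(squeeze=None): open the fingers fully, or close them until they stop; squeeze is the grip in N (None keeps the last).
- r.wait(seconds).
- r.inverse_kinematics(position, orientation): joint angles nearest the present ones, or None.
- r.sense(): the state.
- r.snapshot(name): name is "scene" or "side" or "wrist"; returns a dict with "frame" (480x640x3 uint8, red, green, blue), "fx", "fy", "cx", "cy" (pixels), "R" (3x3) and "t" (3): a world point X has camera coordinates R X + t. Camera axes: x right, y down, z forward; pixel columns grow to the right and rows downward; lengths in m; the calibration is good to about 2 mm. A picture is of the moment at which its call begins. There is no depth.
A pose or a line that the arm cannot do raises r.IKError and nothing moves.
- r.hand_in(): hands the job in, once; it reports no verdict.
The state is a dict: "clock": time; "joints": joint angles; "joint_vel": joint speeds; "joint_torque": joint torques, N m; "tcp_pos": TCP position; "orientation": TCP orientation; "contact_force": force on the tool from outside, world axes, zero at the start; "torque": the same for the moment, N m; "opening": finger opening in m.
Only numpy, scipy, OpenCV 4.12 (cv2) and the standard library are available. Lean on these libraries where they do the work, as an engineer would, in place of code of your own. Each camera call takes 0.05 s, during which the arm holds its last target.

## Working session

There is one attempt and no reset: what is moved stays moved. The work goes in short steps, each a Python script; the robot and the scene stay as the last script left them, time stands still between calls to the robot, and variables do not carry over. Pictures are saved under pics/ and viewed, and the job is handed in when it is done.

```bash
mkdir -p pics
python3 - <<'E'
from station import r
import cv2,pickle
d={}
for n in ("scene","side","wrist"):
    s=r.snapshot(n); d[n]=s
    cv2.imwrite(f"pics/{n}0.png",s["frame"][:,:,::-1])
    print(n,s["fx"],s["cx"],s["R"],s["t"])
pickle.dump(d,open("s0.pkl","wb"))
print(r.sense())
E
```

```text
scene 461.803534773724 330.8792249184492 [[ 0.76610042  0.64244137  0.01895321]
 [ 0.41070544 -0.46665046 -0.78329968]
 [-0.4943796   0.6078704  -0.62135528]] [-0.40580545 -0.12014267  1.30733547]
side 588.3209424656054 326.52174552613377 [[ 0.95408746 -0.29919663 -0.01408905]
 [-0.22413299 -0.68193735 -0.69622256]
 [ 0.1986996   0.66741503 -0.71768771]] [-0.4881497   0.16776679  1.47726922]
wrist 386.80714640400674 307.5495089657176 [[ 0.29239252 -0.95629463 -0.00268374]
 [-0.92147117 -0.28249331  0.2666241 ]
 [-0.25572933 -0.0754859  -0.96379686]] [-0.59946897 -0.03301558  0.39109176]
{'clock': 0.15, 'joints': array([-7.62439371e+01,  5.25536918e+00,  7.05674210e+01, -1.18080610e-03,
        1.04267136e+02, -3.24872699e+00]), 'joint_vel': array([ 0.02284713, -0.16912456, -0.19587317,  0.0553771 ,  0.01860619,
        0.031514  ]), 'joint_torque': array([ 1.29818982e-03, -4.47047102e+01, -4.06908381e+01,  6.98992400e-02,
        2.74668384e-02, -1.07330106e-04]), 'tcp_pos': array([ 0.17547792, -0.5738205 ,  0.40373002]), 'orientation': array([-1.79910154e+02, -3.95315354e-03,  1.70044967e+01]), 'contact_force': array([ 0.51647173, -0.56116606, -0.0381289 ]), 'torque': array([-0.02208923, -0.01735471, -0.01829219]), 'opening': 0.08805041380984267}
```

View pics/scene0.png

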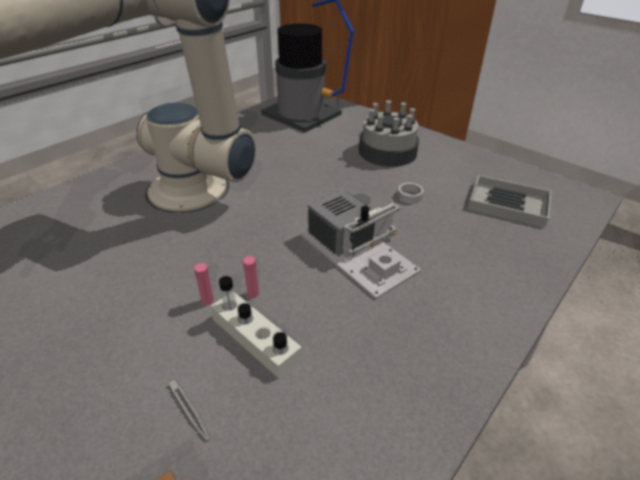

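View pics/side0.png

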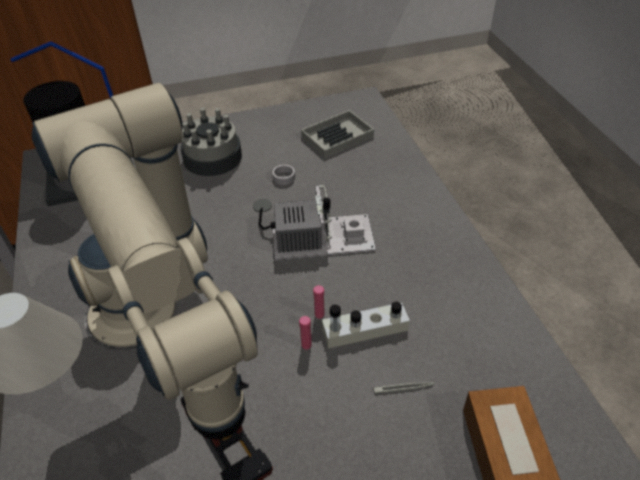

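View pics/wrist0.png

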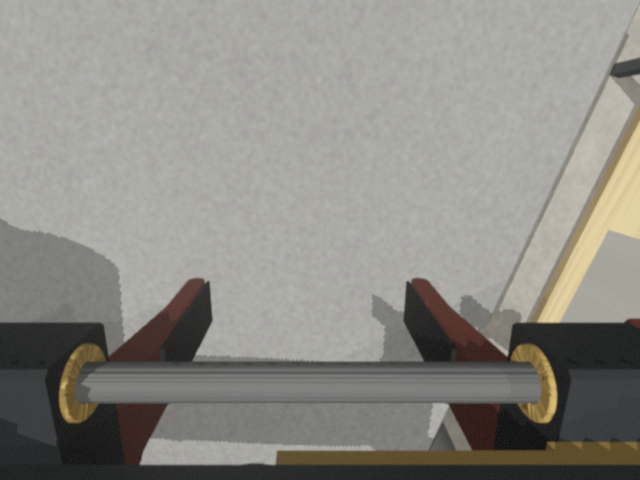

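Candidates for the tube in the scene view are the black caps at (226,284), (245,312) and (280,341), plus pink look-alikes at (204,285) and (251,277). The one at (226,284) stands tallest, so I'll check it in close crops.

Run:
```python
import cv2,pickle
d=pickle.load(open("s0.pkl","rb"))
def crop(n,x,y,w,h,k,o):
    f=d[n]["frame"][y:y+h,x:x+w,::-1]
    cv2.imwrite(o,cv2.resize(f,None,fx=k,fy=k,interpolation=cv2.INTER_CUBIC))
crop("scene",185,250,130,125,6 and 4.8,"pics/c1.png")
crop("scene",300,180,130,120,5,"pics/c2.png")
crop("side",290,280,130,80,6,"pics/c3.png")
crop("side",255,155,130,110,5.4,"pics/c4.png")
```

```text
(no output)
```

View pics/c1.png

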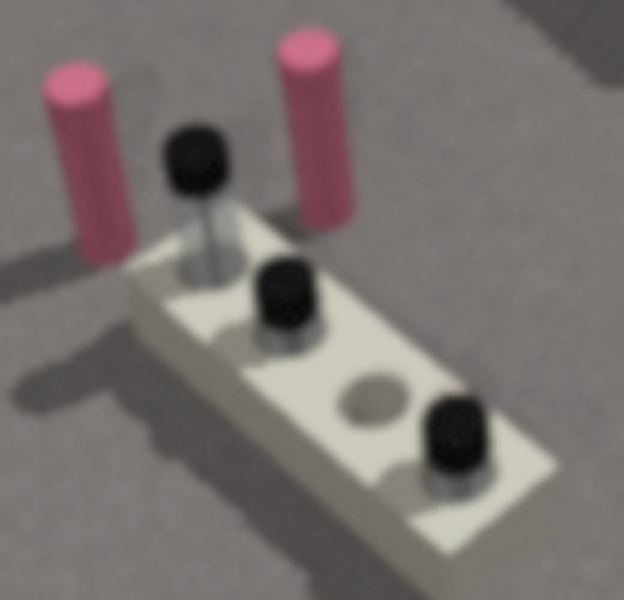

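View pics/c2.png

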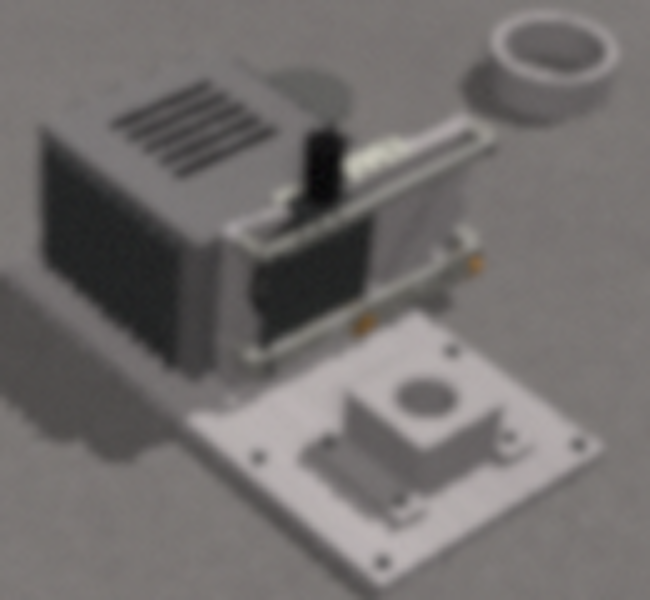

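View pics/c3.png

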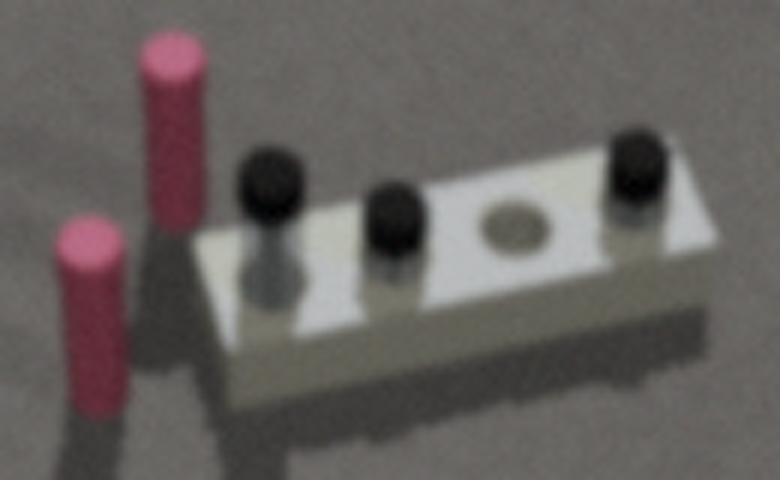

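View pics/c4.png

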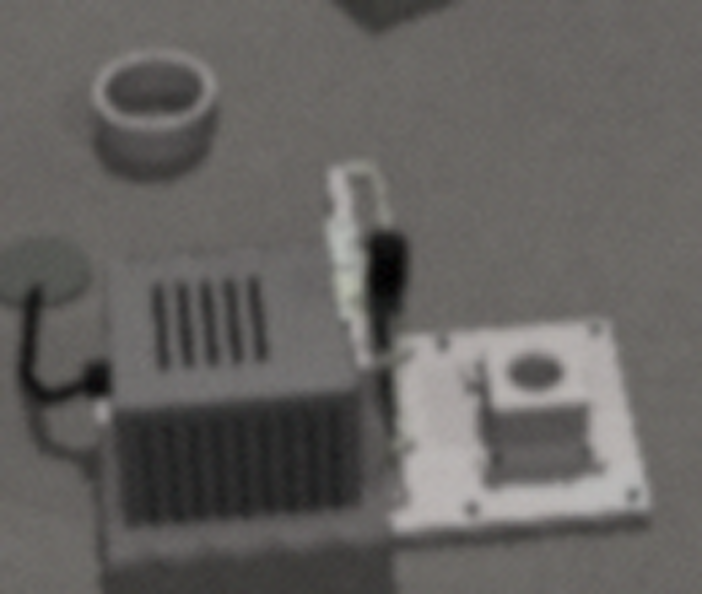

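```bash
cat > h.py <<'E'
import numpy as np,pickle
from scipy.optimize import least_squares
def proj(s,X):
    c=s["R"]@X+s["t"]; return np.array([s["fx"]*c[0]/c[2]+s["cx"],s["fy"]*c[1]/c[2]+s["cy"]])
def fit(d,obs,x0):
    def w(p,X):
        c,s=np.cos(p[2]),np.sin(p[2]); return np.array([p[0]+c*X[0]-s*X[1],p[1]+s*X[0]+c*X[1],X[2]])
    f=lambda p:np.concatenate([proj(d[n],w(p,X))-np.array(u) for n,X,u in obs])
    q=least_squares(f,x0); return q.x,q.fun.reshape(-1,2)
def tri(d,obs,z=None):
    f=lambda p:np.concatenate([proj(d[n],p if z is None else np.r_[p,z])-np.array(u) for n,u in obs])
    q=least_squares(f,[.5,-.2,.1] if z is None else [.5,-.2]); return q.x,q.fun
E
python3 - <<'E'
from h import *
np.set_printoptions(precision=4,suppress=True)
d=pickle.load(open("s0.pkl","rb"))
a,b,h=.1,.028,.04
rack=[("scene",(a,b,h),(300.8,346.5)),("scene",(a,-b,h),(278.8,365.2)),("scene",(-a,-b,h),(211.5,305.8)),("scene",(-a,b,h),(234.6,292.7)),("scene",(.025,0,h),(262.7,333.5)),
("side",(-a,b,h),(322.5,319.5)),("side",(-a,-b,h),(328.3,338.3)),("side",(a,-b,h),(409.7,320)),("side",(a,b,h),(401.7,302.5)),("side",(.025,0,h),(376,318))]
p,e=fit(d,rack,[.5,-.2,0]);print("rack",p,np.degrees(p[2]));print(e.T)
c,s=np.cos(p[2]),np.sin(p[2]);print("hole",p[0]-.075*c,p[1]-.075*s)
print("tube cap",tri(d,[("scene",(226.0,279.2)),("side",(290+271/6,280+162/6))],.11))
st=[("scene",(0,0,.044),(385.6,259.6)),("scene",(.05,.07,.01),(420,269)),("scene",(.05,-.07,.01),(376,296.6)),("scene",(-.075,0,.142),(364.6,207)),
("side",(0,0,.044),(354.1,223.7)),("side",(.05,.07,.01),(368,215.2)),("side",(.05,-.07,.01),(375,250.7)),("side",(-.075,0,.142),(326.9,199.4))]
p,e=fit(d,st,[.5,.1,0]);print("st",p,np.degrees(p[2]));print(e.T)
E
```

```text
rack [ 0.5368 -0.2355 -0.0567] -3.2467101400775293
[[ 0.8284 -0.351  -0.8649 -1.0499  0.1224 -0.1241 -0.1253  0.2023  0.3695
   0.1049]
 [ 0.5691  0.7581  0.2514 -1.3627 -0.4943 -0.5154 -0.4561  0.0614 -0.4044
  -0.6375]]
hole 0.4619547171112861 -0.23123294194683933
tube cap (array([ 0.4617, -0.2297]), array([ 0.1425, -0.0387, -0.0371,  0.2256]))
st [ 0.617   0.0789 -0.2032] -11.640639869160117
[[-1.2843  0.5725 -0.8326  0.0447  0.1121 -0.0555  0.6355 -0.2648]
 [-0.4426  0.6042  0.4389  0.335   0.063  -1.065  -1.6436 -0.2268]]
```

Run:
```python
from h import *
np.set_printoptions(precision=4,suppress=True)
d=pickle.load(open("s0.pkl","rb"))
S=lambda x,y:("scene",(185+x/4.8,250+y/4.8)); D=lambda x,y:("side",(290+x/6,280+y/6))
print(tri(d,[S(78,85),D(91,243)]));print(tri(d,[S(309,50),D(174,57)]))
w=d["wrist"];print("cam",-w["R"].T@w["t"])
from station import r
for p,y in [((.462,-.231,.35),-93.25),((.462,-.231,.35),86.75),((.462,-.231,.35),-3.25),((.617,.079,.35),-11.6),((.617,.079,.35),168.4),((.543,.094,.3),-11.6)]:
    print(p,y,r.inverse_kinematics(list(p),[180,0,y]))
```

```text
(array([ 0.3888, -0.234 ,  0.097 ]), array([-0.1443,  0.2848, -0.1344, -0.3446]))
(array([ 0.4447, -0.1577,  0.0979]), array([-0.1282,  0.2477, -0.1057, -0.3119]))
cam [ 0.2449 -0.5531  0.3841]
(0.462, -0.231, 0.35) -93.25 None
(0.462, -0.231, 0.35) 86.75 [-30.3392  -7.9234  88.98     0.      98.9433 -27.0892]
(0.462, -0.231, 0.35) -3.25 [-30.3392  -7.9234  88.98    -0.      98.9433  62.9108]
(0.617, 0.079, 0.35) -11.6 [  4.1631   8.3839  72.6299  -0.      98.9863 105.7631]
(0.617, 0.079, 0.35) 168.4 [  4.1631   8.3839  72.6299   0.      98.9863 -74.2369]
(0.543, 0.094, 0.3) -11.6 [  6.284   -2.0599  88.5184  -0.      93.5415 107.884 ]
```

Run:
```python
from station import r
import cv2,pickle
r.reach([.58,.085,.42],[180,0,-11.6])
s=r.snapshot("wrist");cv2.imwrite("pics/w1.png",s["frame"][:,:,::-1])
print(r.sense()["clock"],r.sense()["tcp_pos"])
r.reach([.462,-.231,.38],[180,0,-45])
r.wait(.3)
s2=r.snapshot("wrist");cv2.imwrite("pics/w2.png",s2["frame"][:,:,::-1])
pickle.dump({"w1":s,"w2":s2},open("s1.pkl","wb"))
print(r.sense()["clock"],r.sense()["tcp_pos"],r.sense()["orientation"])
```

```text
2.925 [0.58011353 0.08427218 0.41997064]
4.5583 [ 0.46232664 -0.23052972  0.380045  ] [-1.79998471e+02 -3.79598770e-03 -4.49380551e+01]
```

View pics/w1.png

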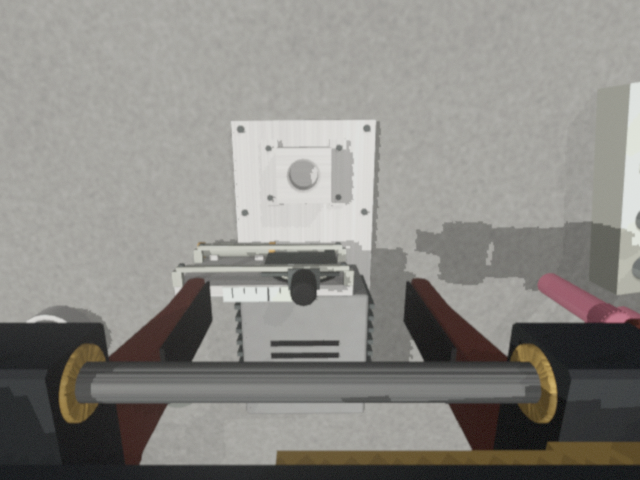

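View pics/w2.png

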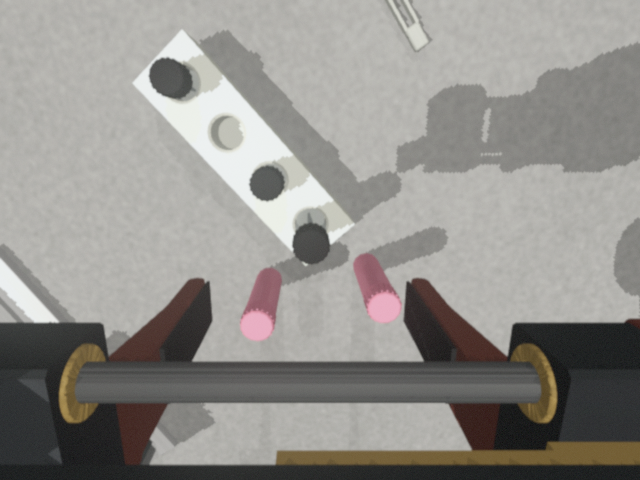

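Run:
```python
import cv2,pickle,numpy as np
d=pickle.load(open("s1.pkl","rb"))
a=d["w1"]["frame"][110:310,160:390,::-1];b=d["w2"]["frame"][200:280,270:350,::-1]
cv2.imwrite("pics/e1.png",cv2.resize(a,None,fx=3,fy=3,interpolation=cv2.INTER_CUBIC))
cv2.imwrite("pics/e2.png",cv2.convertScaleAbs(cv2.resize(b,None,fx=7,fy=7,interpolation=cv2.INTER_CUBIC),alpha=1.6))
```

```text
(no output)
```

View pics/e1.png

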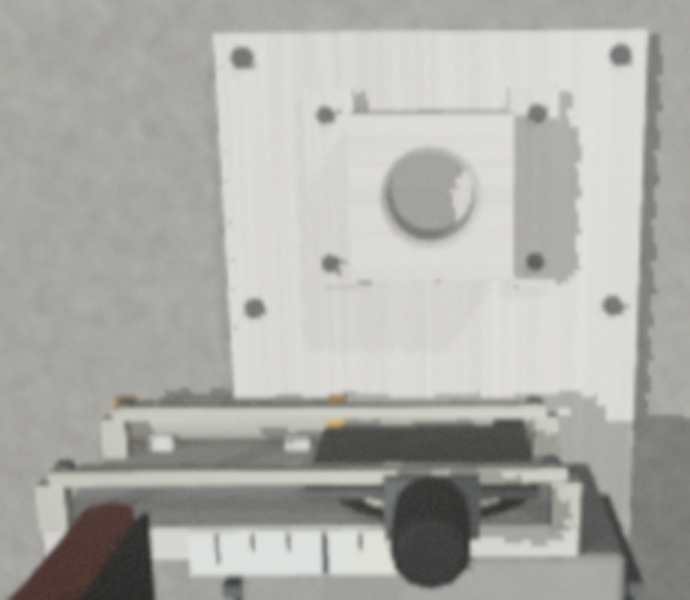

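View pics/e2.png

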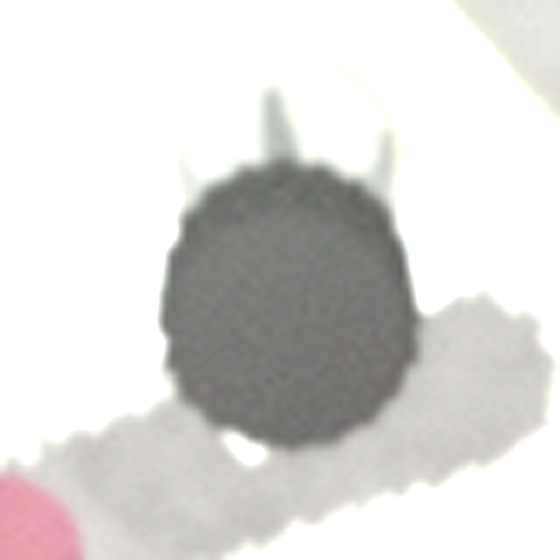

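Run:
```python
from h import *
np.set_printoptions(precision=4,suppress=True)
d=pickle.load(open("s0.pkl","rb"));d.update(pickle.load(open("s1.pkl","rb")))
w=[("w1",(0,0,.044),(303.3,174.8)),("w1",(-.075,0,.142),(303.3,293.3)),("w1",(.05,.07,.01),(231,121)),("w1",(.05,-.07,.01),(375.7,120))]
print("cap wrist",tri(d,[("w2",(311.6,245.7))],.11))
print("mouth wrist",tri(d,[("w1",(303.3,174.8))],.044))
print("knob wrist",tri(d,[("w1",(303.3,293.3))],.142))
p,e=fit(d,w,[.6,.08,-.2]);print("st w",p,np.degrees(p[2]));print(e)
st=[("scene",(0,0,.044),(385.6,259.6)),("scene",(.05,.07,.01),(420,269)),("scene",(.05,-.07,.01),(376,296.6)),("scene",(-.075,0,.142),(364.6,207)),
("side",(0,0,.044),(354.1,223.7)),("side",(.05,.07,.01),(368,215.2)),("side",(.05,-.07,.01),(375,250.7)),("side",(-.075,0,.142),(326.9,199.4))]
p,e=fit(d,w+st,[.6,.08,-.2]);print("all",p,np.degrees(p[2]))
```

```text
cap wrist (array([ 0.4607, -0.2332]), array([-0.,  0.]))
mouth wrist (array([0.6173, 0.0801]), array([-0.,  0.]))
knob wrist (array([0.544 , 0.0944]), array([0., 0.]))
st w [ 0.6167  0.0801 -0.1958] -11.21966558818775
[[ 0.1851  0.6956]
 [-0.1217  1.1334]
 [-0.3436 -0.9214]
 [ 0.3107 -1.0942]]
all [ 0.6167  0.0799 -0.1973] -11.306760242651732
```

```bash
python3 - <<'E'
from station import r
import cv2,pickle
r.servo_line([.4612,-.2317,.253],speed=.12)
a=r.sense();print(a["tcp_pos"],a["contact_force"])
r.grab(20)
a=r.sense();print(a["clock"],a["opening"],a["tcp_pos"],a["contact_force"])
r.servo_line([.4612,-.2317,.30],speed=.08)
r.servo_line([.4612,-.2317,.37],speed=.15)
a=r.sense();print(a["clock"],a["opening"],a["tcp_pos"],a["contact_force"])
d={}
for n in ("scene","side","wrist"):
    s=r.snapshot(n); d[n]=s; cv2.imwrite(f"pics/g_{n}.png",s["frame"][:,:,::-1])
pickle.dump(d,open("s2.pkl","wb"))
E
python3 - <<'E'
import cv2
a=cv2.imread("pics/g_scene.png")[180:380,150:350];b=cv2.imread("pics/g_side.png")[190:390,260:460]
cv2.imwrite("pics/g_c.png",cv2.hconcat([cv2.resize(a,None,fx=2,fy=2,interpolation=2),cv2.resize(b,None,fx=2,fy=2,interpolation=2)]))
E
```

```text
[ 0.46144673 -0.23182456  0.25404796] [0.34867585 0.31557634 0.18330403]
6.7667 0.024264617809663717 [ 0.46117669 -0.23172243  0.25294642] [-0.60071323 -0.65653794  0.24090099]
8.125 0.024195711120967186 [ 0.46117881 -0.23168231  0.3690125 ] [ 0.56731102 -0.52293948 -0.33774249]
```

View pics/g_c.png

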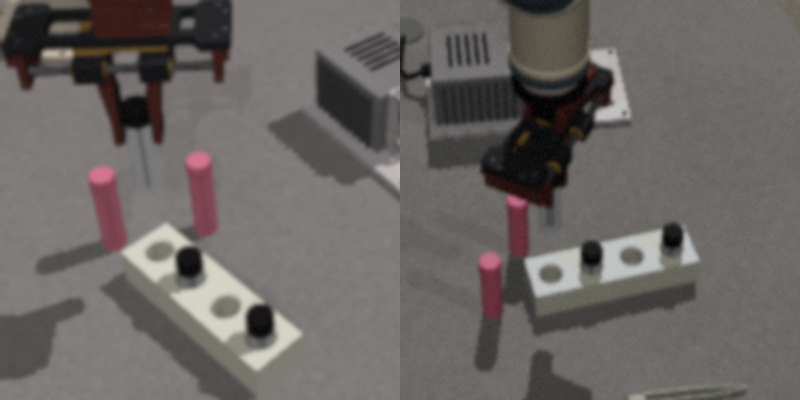

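View pics/g_wrist.png

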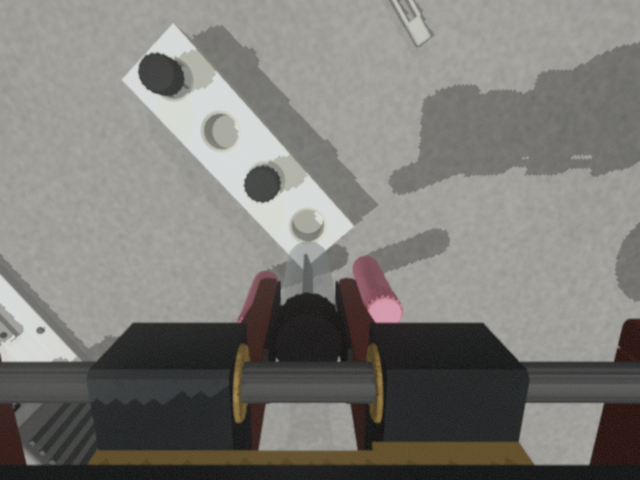

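Run:
```python
from h import *
import cv2
d=pickle.load(open("s2.pkl","rb"));w=d["wrist"]
im=w["frame"][:,:,::-1].copy();im=cv2.resize(im[200:400,200:420],None,fx=3.5,fy=3.5,interpolation=2)
t=np.linspace(0,6.283,60)
for z,c in((.126,(0,0,255)),(.226,(0,255,0)),(.206,(255,0,0))):
    q=np.array([proj(w,np.array([.4612+.0125*np.cos(a),-.2317+.0125*np.sin(a),z])) for a in t])
    cv2.polylines(im,[np.int32((q-[200,200])*3.5)],True,c,1)
cv2.imwrite("pics/ov.png",im)
print(tri(d,[("wrist",(308,223))],.04))
```

```text
(array([ 0.4619956 , -0.23412998]), array([ 0.00000000e+00, -2.84217094e-14]))
```

View pics/ov.png

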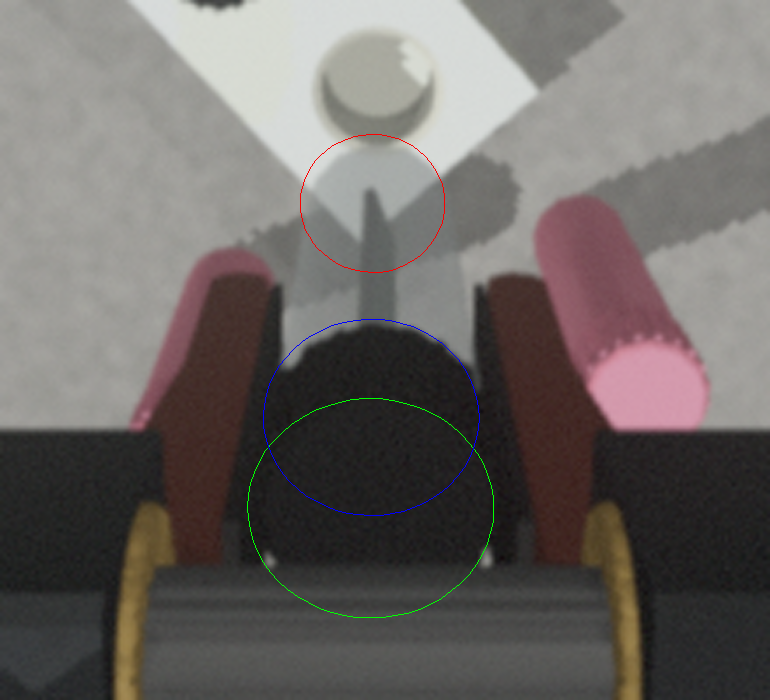

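Run:
```python
from station import r
from h import *
import cv2
r.reach([.617,.080,.37],[180,0,-11.3])
r.servo_line([.617,.080,.273],speed=.12)
r.wait(.3)
a=r.sense();print(a["clock"],a["opening"],a["tcp_pos"],a["orientation"],a["contact_force"])
d={n:r.snapshot(n) for n in("scene","side","wrist")}
pickle.dump(d,open("s3.pkl","wb"))
p=a["tcp_pos"]
t=np.linspace(0,6.283,60)
out=[]
for n,x,y,W,H,k in(("wrist",200,200,220,200,3.6),("scene",340,190,90,90,4.4),("side",310,160,90,90,4.4)):
    im=cv2.resize(d[n]["frame"][y:y+H,x:x+W,::-1],None,fx=k,fy=k,interpolation=2)
    for cx,cy,z,R,c in((p[0],p[1],p[2]-.243,.0125,(0,0,255)),(p[0],p[1],p[2]-.143,.0125,(0,255,0)),(p[0],p[1],p[2]-.163,.0125,(255,0,0)),(.617,.08,.044,.0155,(255,0,255))):
        q=np.array([proj(d[n],np.array([cx+R*np.cos(a),cy+R*np.sin(a),z])) for a in t])
        cv2.polylines(im,[np.int32((q-[x,y])*k)],True,c,1)
    cv2.imwrite(f"pics/h_{n}.png",im); out.append(im)
cv2.imwrite("pics/h_ss.png",cv2.hconcat(out[1:]))
```

```text
10.8417 0.02450259472742152 [0.61708324 0.08001011 0.27357985] [-1.79988562e+02 -4.88720616e-02 -1.12991143e+01] [ 0.40301956  0.78494816 -0.31369062]
```

View pics/h_wrist.png

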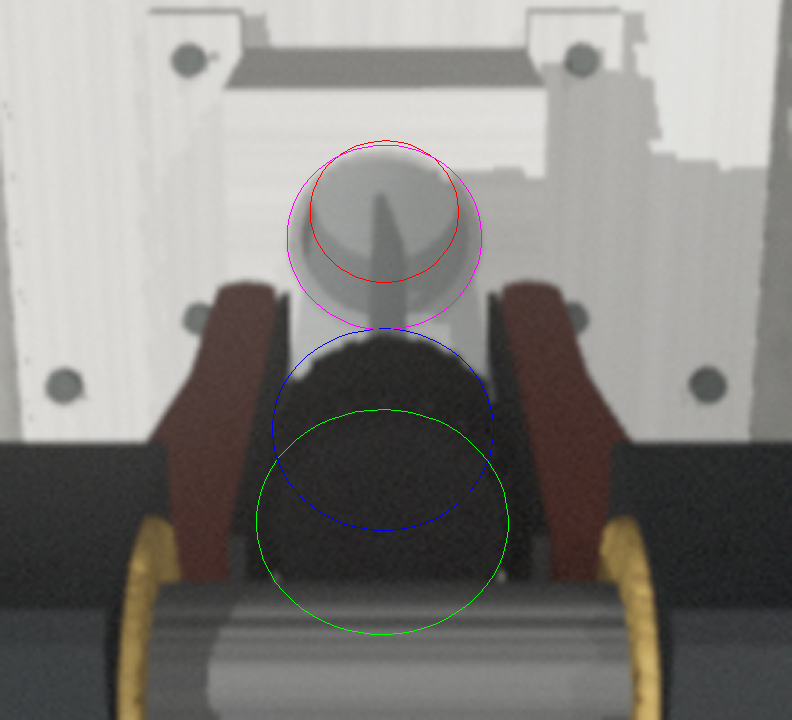

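View pics/h_ss.png

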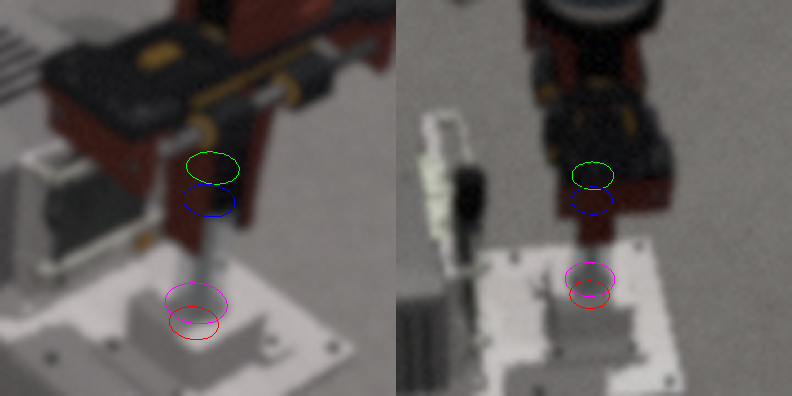

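The tube's underside is now about 14 mm inside the hole, with no contact force: I misjudged the approach height, but the alignment was good. I'll lower it the rest of the way slowly.

Run:
```python
from station import r
for z in (.266,.261,.259,.258,.257,.2563):
    r.servo_line([.617,.080,z],speed=.03)
    a=r.sense();print(round(a["clock"],2),a["tcp_pos"],a["contact_force"],a["opening"])
    if a["contact_force"][2]>4: break
r.wait(.2);print(r.sense()["contact_force"],r.sense()["tcp_pos"])
```

```text
11.38 [0.61689567 0.08000153 0.26543985] [-1.06143023  0.18637957 -0.73049702] 0.024544085987707902
11.69 [0.61692532 0.07999394 0.2606058 ] [-0.14805463 -0.61083804 -0.68155625] 0.0242663587472646
11.94 [0.61695702 0.0800083  0.25882149] [ 0.8367488  0.2148766 -1.1205354] 0.024410083591209657
12.19 [0.61698683 0.07999969 0.25797851] [-0.3261504   0.88849515 -1.22745592] 0.02435084904481196
12.44 [0.61697901 0.07998248 0.25688214] [ 0.1755228  -0.23952484 -1.07953338] 0.024246694469805336
12.69 [0.6169872  0.07998101 0.25623558] [ 0.25236986 -0.42214324 -0.63468578] 0.02433979762887028
[ 0.40316842  0.92696209 -0.25145843] [0.6170089  0.07999951 0.25631127]
```

Run:
```python
from station import r
for z in (.2555,.2547,.254,.2533,.2525,.2517):
    r.servo_line([.617,.080,z],speed=.02);r.wait(.1)
    a=r.sense();print(round(a["clock"],2),a["tcp_pos"],a["contact_force"],a["opening"])
    if a["contact_force"][2]>3: break
```

```text
13.24 [0.61709574 0.07998139 0.25610764] [-0.37842546 -0.53114829  3.78136487] 0.024707195205460834
```

Run:
```python
from station import r
import cv2,pickle
r.let_go(); r.wait(.3)
a=r.sense();print(round(a["clock"],2),a["tcp_pos"],a["contact_force"],a["opening"])
r.servo_line([.617,.080,.40],speed=.15)
r.reach([.56,.09,.42],[180,0,-11.3]);r.wait(.2)
d={n:r.snapshot(n) for n in("scene","side","wrist")}
pickle.dump(d,open("s4.pkl","wb"));print(r.sense()["clock"])
cv2.imwrite("pics/p_w.png",d["wrist"]["frame"][:,:,::-1])
o=[cv2.resize(d[n]["frame"][y:y+110,x:x+110,::-1],None,fx=3.6,fy=3.6,interpolation=2) for n,x,y in(("scene",320,175),("side",290,150))]
cv2.imwrite("pics/p_ss.png",cv2.hconcat(o))
```

```text
14.62 [0.6170101  0.07999029 0.2554936 ] [-0.35879627 -0.07849967 -0.48753241] 0.0878620293991672
16.4333
```

View pics/p_w.png

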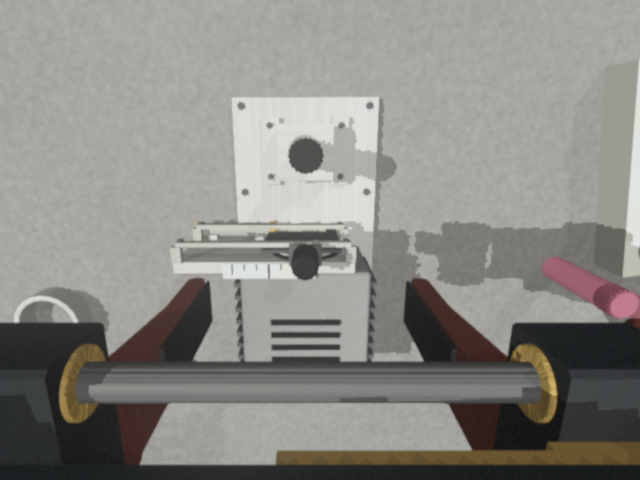

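View pics/p_ss.png

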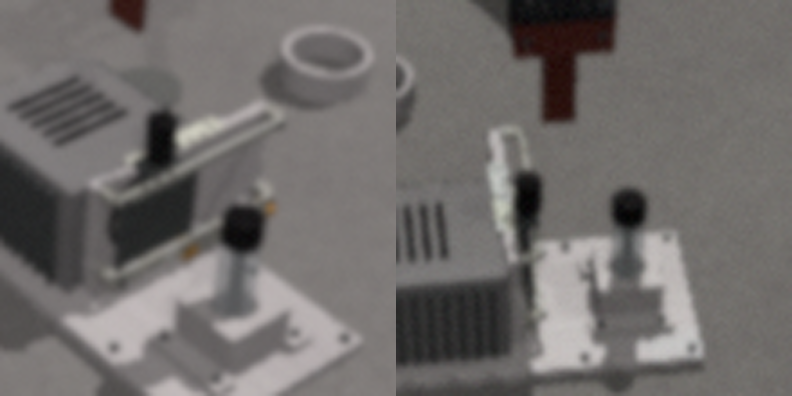

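Run:
```python
from h import *
np.set_printoptions(precision=4,suppress=True)
d=pickle.load(open("s4.pkl","rb"))
print("cap",tri(d,[("scene",(387.5,234.2)),("side",(354.4,205))]))
print("cap w",tri(d,[("wrist",(305.5,156))],.114))
print("knob w",tri(d,[("wrist",(305,264))],.142))
print("knob ss",tri(d,[("scene",(320+160/3.6,175+120/3.6)),("side",(290+132/3.6,150+181/3.6))],.142))
from station import r
k=np.array([.5435,.0945])
r.reach([*k,.36],[180,0,-11.3])
r.servo_line([*k,.296],speed=.12);r.wait(.2)
a=r.sense();print(a["clock"],a["tcp_pos"],a["contact_force"])
r.grab(30);r.wait(.2)
a=r.sense();print(a["clock"],a["tcp_pos"],a["contact_force"],a["opening"])
import cv2
s=r.snapshot("wrist");cv2.imwrite("pics/k0.png",s["frame"][:,:,::-1])
```

```text
cap (array([0.6164, 0.0802, 0.1134]), array([-0.0897,  0.1623, -0.042 , -0.2294]))
cap w (array([0.6169, 0.0794]), array([0., 0.]))
knob w (array([0.5459, 0.094 ]), array([0., 0.]))
knob ss (array([0.544 , 0.0911]), array([-0.419 , -0.3235,  0.4857, -0.4398]))
17.675 [0.5437 0.0945 0.2973] [ 0.6832 -0.6142 -0.3376]
18.9333 [0.5436 0.0949 0.296 ] [ 1.2719  4.1103 -0.8215] 0.019300661179038024
```

View pics/k0.png

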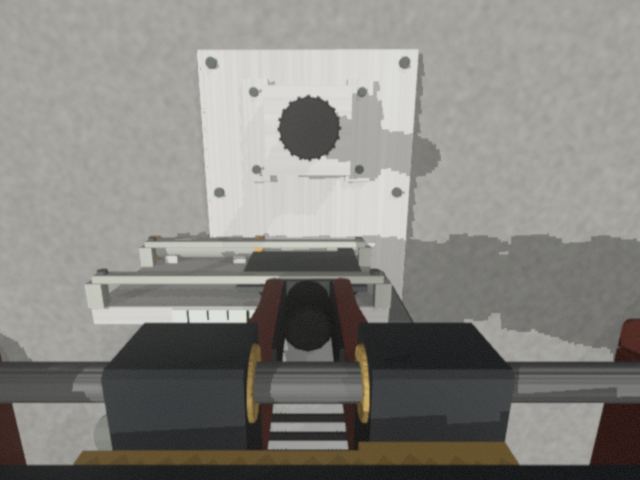

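Run:
```python
from station import r
import numpy as np,cv2,pickle
np.set_printoptions(precision=4,suppress=True)
th=np.radians(-11.3);u=np.array([-np.sin(th),np.cos(th)]);k=np.array([.5435,.0945])
for dd in (.004,.008,.014,.020,.025):
    r.servo_line([*(k+u*dd),.296],speed=.03);r.wait(.2)
    a=r.sense();print(round(a["clock"],2),dd,(a["tcp_pos"][:2]-k)@u,a["contact_force"],a["contact_force"][:2]@u,a["opening"])
d={n:r.snapshot(n) for n in("scene","side","wrist")}
pickle.dump(d,open("s5.pkl","wb"))
cv2.imwrite("pics/k1.png",d["wrist"]["frame"][:,:,::-1])
```

```text
19.47 0.004 0.0035089892424212303 [-1.8341 -4.864  -0.0601] -5.129142510678261 0.019240908153397473
19.95 0.008 0.007854307253820894 [-0.835  -5.3051  0.9948] -5.365843564009073 0.018977913130069357
20.5 0.014 0.013697518225952133 [-2.1755 -5.4169  1.2644] -5.738186686285921 0.019251165745464052
21.05 0.02 0.019428139136962917 [-2.6092 -7.2782  1.2499] -7.648333789482336 0.019485907229336658
21.57 0.025 0.02420681511469559 [-3.2482 -8.2423  1.1816] -8.718977779324366 0.01909067111526684
```

View pics/k1.png

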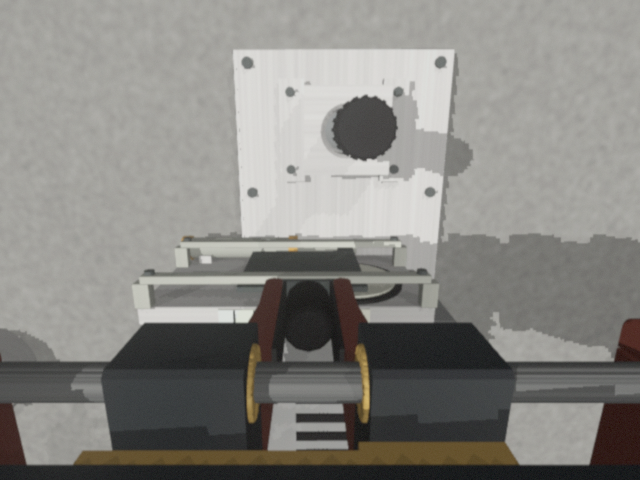

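Run:
```python
from station import r
import numpy as np,cv2,pickle
np.set_printoptions(precision=4,suppress=True)
th=np.radians(-11.3);u=np.array([-np.sin(th),np.cos(th)]);k=np.array([.5435,.0945])
r.servo_line([*(k+u*.0313),.296],speed=.03);r.wait(.4)
F=[]
for i in range(6):
    r.wait(.1);a=r.sense();F.append(a["contact_force"][:2]@u)
print(round(a["clock"],2),(a["tcp_pos"][:2]-k)@u,np.mean(F),a["opening"],a["contact_force"])
d={n:r.snapshot(n) for n in("scene","side","wrist")}
pickle.dump(d,open("s6.pkl","wb"))
o=[cv2.resize(d[n]["frame"][y:y+100,x:x+100,::-1],None,fx=4,fy=4,interpolation=2) for n,x,y in(("scene",325,175),("side",290,150))]
cv2.imwrite("pics/f_ss.png",cv2.hconcat(o));cv2.imwrite("pics/f_w.png",d["wrist"]["frame"][:,:,::-1])
```

```text
23.07 0.030189955657476217 -9.479149605817694 0.01952433995664569 [-3.5289 -8.9006  2.3681]
```

View pics/f_w.png

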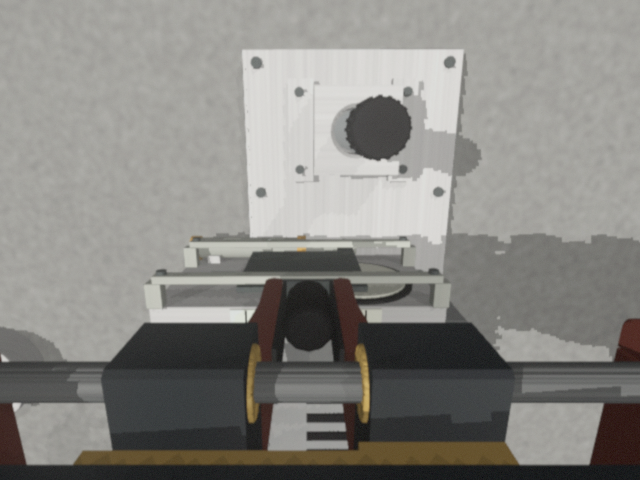

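View pics/f_ss.png

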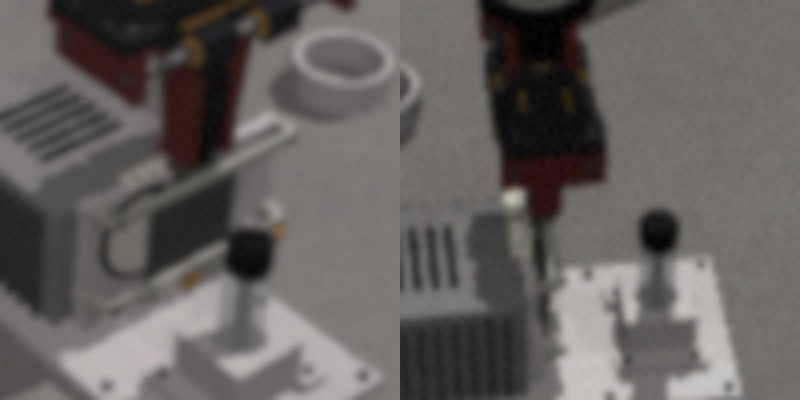

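Run:
```python
from station import r
r.hand_in()
a=r.sense();print(a["clock"],a["tcp_pos"],a["contact_force"],a["opening"])
```

```text
the job is handed in; nothing more can be done
the job is handed in; nothing more can be done
```

The tall tube is in the lamp's holder and released, and the gripper is holding the shutter at about half travel. I handed the job in at about 23 s; no verdict was reported.

- **Tube:** I took it from the end hole of the rack and lowered it until it touched the holder floor with about 3.8 N. I then let go with the shutter still shut. Camera checks put the cap top at 0.113 m (0.114 m is fully home), within about 1 mm of the hole's axis. In the last pictures it stood upright and clear of the gripper.
- **Shutter:** I gripped the knob with 30 N and moved it about 29.8 mm from the stop. The knob and blade stayed fixed in the wrist camera's view, so I saw no slip.
- **Disagreement:** the measured spring force was about 9.5 N, against the nominal 10.5 N at half travel. Taken alone, that would mean about 26 mm open, still inside 25–35 mm. I trusted the travel and the pictures because the force reading varies by about 1 N.
- **Misjudged height:** my stop above the holder was lower than I meant, so the tube was already about 14 mm into the hole when I checked alignment. No contact force showed.
- **Not measured:** I did not measure the vials, collar or tweezers again at the end. I saw no contact with them during the moves.

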